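Centre the wobbly pickle crock on the market scale

ROBOT

A 6-joint arm with a two-finger parallel gripper is mounted at the origin on the work surface. World frame = base frame: x ahead of the robot, y to its left, z up, the work surface at z = 0. Lengths are in m, angles in rad, forces in N, time in s.
With the tool pointing down it reaches from about 0.325 to 0.925 m from the base axis. Payload 3.1 kg.
Tool frame: the origin (TCP) lies on the centre line of the jaws, within the pads' length; the fingertips stand 8 mm ahead of it and the grasp point (between the pads) lies 11 mm behind it; z points along the fingers, y is the direction in which the jaws open and shut (so a half turn about z gives the same grasp; the last joint's range is limited). The gripper opens to 85 mm and grips with 20 to 120 N. Pads are 22 mm wide; open, the fingers measure 114 mm over their backs; the gripper's body (76 mm by 85 mm) begins 54 mm behind the grasp point. The pads swing forward as they close: fully open they stand 13 mm farther back than shut.
Start: joints at [1.136, 0.217, 1.613, -0, 1.311, -0.112], TCP at [0.198, 0.593, 0.239] pointing down, gripper open.
Joint ranges: [-2.75, 2.75], [-0.78, 2.1], [0.31, 2.55], [-1.13, 4.27], [0.13, 2.63], [-2.58, 2.58]. Speed limits (rad/s): [2.79, 2.79, 3.14, 3.14, 3.14, 3.14].

INTERFACE

Orientations are given as [roll, pitch, yaw] about the fixed x, y, z axes, in that order (R = Rz(yaw) Ry(pitch) Rx(roll)).
In Python, from workcell import bot gives the robot as it stands. Calls block until the motion is done:
- bot.goto(position, orientation): joint-space move of the TCP to a pose.
- bot.movel(position, frame=None, v=0.15, f_stop=None): straight line of the TCP; frame=None keeps the orientation; v is the mean speed in m/s. With f_stop (N) it stops when the force on the tool has changed by that much, and returns True; else False.
- bot.set_joints(angles): joint-space move.
- bot.open_gripper() and bot.close_gripper(f_grip=None): open the fingers fully, or close them until they stop; f_grip is the grip in N (None keeps the last).
- bot.wait(seconds).
- bot.inverse_kinematics(position, orientation): joint angles nearest the present ones, or None.
- bot.observe(): the state.
- bot.grab_frame(name): name is "scene" or "top" or "wrist"; returns the picture (480x640x3 uint8, blue, green, red); there is no depth.
- bot.camera_info(name): a dict with "mtx" (3x3 intrinsics, pixels), "R" (3x3) and "t" (3): a world point X has camera coordinates R X + t. Camera axes: x right, y down, z forward; pixel columns grow to the right and rows downward; lengths in m; the calibration is good to about 2 mm. A picture is of the moment at which its call begins: read the wrist's pose just before it. camera_info takes no time and is no camera call; for the wrist camera it gives the pose at the moment of the call.
A pose or a line that the arm cannot do raises bot.PlanningError and nothing moves.
- bot.job_done(): hands the job in, once; it reports no verdict.
The state is a dict: "time": time; "joint_pos": joint angles; "dq": joint speeds; "effort": joint torques, N m; "ee_pos": TCP position; "eef_rot": TCP orientation; "force": force on the tool from outside, world axes, zero at the start; "wrist_torque": the same for the moment, N m; "opening": finger opening in m.
Only numpy, scipy, OpenCV 4.12 (cv2) and the standard library are available. Lean on these libraries where they do the work, as an engineer would, in place of code of your own. Each camera call takes 0.05 s, during which the arm holds its last target. There are 200 camera calls.

TASK

The little lidded crock stands near the edge of the weighing scale's round plate; so that it weighs true, nudge it slowly and lightly with the fingertips, low on its side, until it stands upright and still wholly inside the small ring marked at the middle of the plate. It is wobbly: do not tip it, squeeze it or push it hard, and never pick it up or let it leave the plate. Leave everything else on the table where it is, and finish with the hand clear.

Things in the scene. Friction and masses are not known exactly. Their poses are not given: they have to be found in the camera images.
- crock: the crock on the plate: terracotta, dark wooden lid and knob, 68 mm high, 0.13 to 0.25 kg, loose. Origin: centre of its underside, z up. Wall 46 mm across from 10 to 44 mm height, lid 42, knob (56 mm up) 14. The foot tapers to a flat 20 mm across: pushed slowly with fingertips 4 to 15 mm above the plate it slides (0.6 to 1.8 N); pushed above 25 mm it topples. More than 5 N, or a pinch, is too hard
- scale: market scale with a green body 130 x 120 mm, 80 mm high, on a 140 x 130 mm foot, a dial on two faces, fixed to the table. Origin: centre of its underside; the dials look along its x axis, both ways. A 44 mm neck carries the plate
- plate_center (a point): centre of the upper face of the plate on the scale, 100 mm above the table: flat, level, aluminium, 120 mm across, 6 mm thick, no rim, fixed (neither sinks nor turns). Around this point a dark ring is marked, 60 mm across inside (no step). The crock starts 24 to 38 mm from this point, in any direction. Nothing within 0.2 m of it but the crock rises above the plate
- spare_crock: a second crock of exactly the same make, 46 mm across and 68 mm high, on the table beside the scale: a bystander. Origin: centre of its underside, z up
- bowl: loose steel bowl, 120 mm across, 45 mm high, on the table beside the scale: a bystander. Origin: centre of its underside
- cup: loose blue plastic cup, 66 mm across, 70 mm high, on the table: a bystander. Origin: centre of its underside
- spoon: loose steel spoon, 170 mm long, lying on the table near the scale: a bystander. Its own x axis runs along it from handle to bowl
- pickle_jar: big green glass jar with a red cap, 110 mm across, 190 mm high, left on the table: a bystander. Origin: centre of its underside
- sauce_bottle: amber bottle, 56 mm across, 180 mm high, right on the table: a bystander. Origin: centre of its underside
- can: can with a paper label, 74 mm across, 100 mm high, right on the table: a bystander. Origin: centre of its underside
Things that resemble listed ones, but are neither listed nor needed, are in the scene too. Leave any red or yellow look-alike of the crock alone.

How it is judged:
At the end, for the whole second after the job is handed in: The crock stands on the plate, upright within 0.08 rad and at rest, its axis within 8 mm of the plate's centre (so wholly inside the 60 mm ring); every bystander within 20 mm of where it began (horizontal distance between crock and plate_center below 0.008 m and angle between crock's own z axis and vertical below 0.08 rad and z of crock in the frame of plate_center between -0.004 and 0.004 m and linear speed of crock below 0.02 m/s and angular speed of crock below 0.2 rad/s and distance of each of spare_crock, bowl, cup, spoon, pickle_jar, sauce_bottle, can from where it was at the start of the episode below 0.02 m); the robot touches nothing.
It fails at once if the crock is tipped more than 0.3 rad (angle between crock's own z axis and vertical above 0.3 rad).
It fails at once if the crock is lifted off the plate (its underside's centre more than 9 mm above it) (z of crock in the frame of plate_center above 0.009 m).
It fails at once if the crock falls off the plate (z of crock in the frame of plate_center below -0.01 m).
It fails at once if the crock is pushed or squeezed with more than 5 N (contact force between any of the fingers, the arm and crock above 5 N).
It fails at once if a bystander is moved more than 20 mm (distance of any of spare_crock, bowl, cup, spoon, pickle_jar, sauce_bottle, can from where it was at the start of the episode above 0.02 m).
It also fails if it takes over 38 s, if anything falls off the work surface, if the arm or the gripper's body presses on something with over 40 N, if the wrist force passes 120 N, or if a joint passes its speed limit or range.

## Working session

There is one attempt and no reset: what is moved stays moved. The work goes in short steps, each a Python script; the robot and the scene stay as the last script left them, time stands still between calls to the robot, and variables do not carry over. Pictures are saved under pics/ and viewed, about 8 in all and at most 12, crops included, and the job is handed in when it is done.

```bash
mkdir -p pics; python3 - <<'E'
from workcell import bot
import cv2, numpy as np
for n in ("scene","top"):
    im=bot.grab_frame(n); cv2.imwrite(f"pics/{n}0.png",im)
    c=bot.camera_info(n); print(n,np.round(c["mtx"],1).tolist(),np.round(c["R"],3).tolist(),np.round(c["t"],3).tolist(), -c["R"].T@c["t"])
s=bot.observe(); print(s["time"],s["ee_pos"],s["eef_rot"],s["opening"],s["force"])
E
```

```text
scene [[578.1, 0.0, 317.1], [0.0, 578.1, 242.8], [0.0, 0.0, 1.0]] [[0.455, 0.89, -0.006], [0.693, -0.358, -0.626], [-0.559, 0.281, -0.78]] [-0.243, -0.325, 1.581] [ 1.22016217 -0.34404337  1.02830231]
top [[468.1, 0.0, 321.7], [0.0, 468.1, 239.8], [0.0, 0.0, 1.0]] [[0.04, -0.999, 0.001], [-0.974, -0.039, -0.225], [0.225, 0.008, -0.974]] [0.0, 0.568, 0.898] [0.35062797 0.01523599 1.00324604]
0.1 [0.19791376 0.59206344 0.23807076] [-3.13936777e+00 -2.75862838e-04  2.81881624e+00] 0.08525530899481751 [-0.39517047 -0.2279607   0.14812616]
```

View pics/scene0.png

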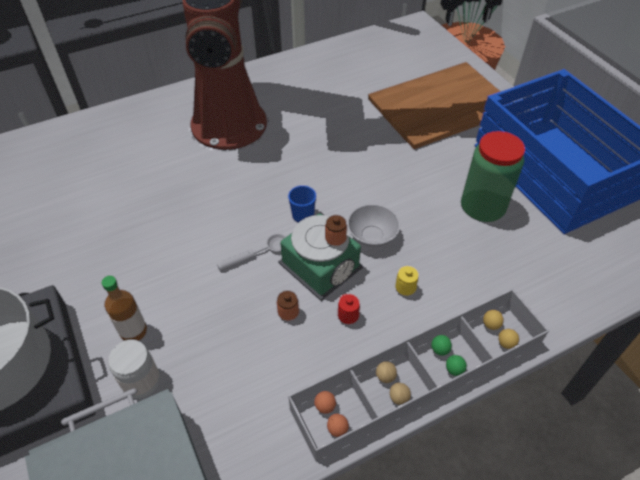

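View pics/top0.png

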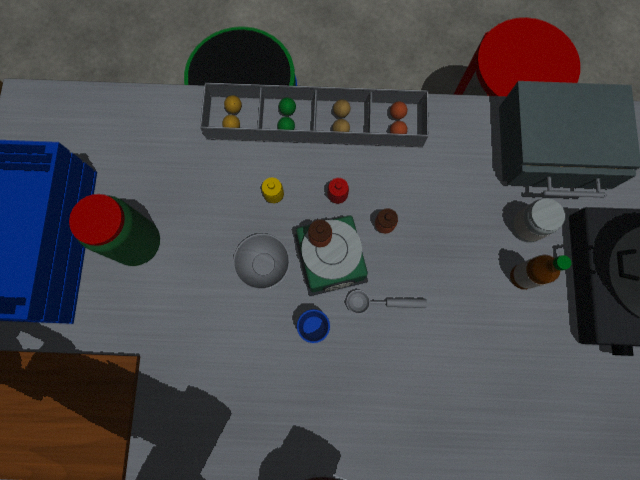

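```bash
cat > h.py <<'E'
from workcell import bot
import cv2, numpy as np
from scipy.spatial.transform import Rotation as Rn
def ray(c,px,z):
    d=c["R"].T@np.linalg.inv(c["mtx"])@np.array([px[0],px[1],1.]); o=-c["R"].T@c["t"]
    return (o+d*(z-o[2])/d[2])
def proj(c,X):
    p=c["mtx"]@(c["R"]@np.asarray(X,float)+c["t"]); return p[:2]/p[2]
E
python3 - <<'E'
from h import *
for n,k,cx in (("top",(319,232),(332,249)),("scene",(336,222),(319,238))):
    c=bot.camera_info(n)
    print(n,"knob",ray(c,k,.16),"plate",ray(c,cx,.1),"spare",ray(c,(386,218) if n=="top" else (288,297),.06))
    im=cv2.imread(f"pics/{n}0.png"); x,y=int(cx[0]),int(cx[1])
    crop=im[y-50:y+50,x-65:x+65]
    cv2.imwrite(f"pics/{n}_crop.png",cv2.resize(crop,None,fx=4,fy=4,interpolation=cv2.INTER_CUBIC))
a=[cv2.imread(f"pics/{n}_crop.png") for n in("top","scene")]
cv2.imwrite("pics/crop0.png",cv2.resize(np.vstack(a),None,fx=.75,fy=.75))
# move above, wrist view
p=ray(bot.camera_info("top"),(332,249),.1)
print(bot.inverse_kinematics([p[0],p[1],.33],[np.pi,0,np.pi]))
bot.goto([p[0],p[1],.36],[np.pi,0,0] if bot.inverse_kinematics([p[0],p[1],.36],[np.pi,0,np.pi]) is None else [np.pi,0,np.pi])
c=bot.camera_info("wrist"); im=bot.grab_frame("wrist"); cv2.imwrite("pics/w0.png",im)
s=bot.observe(); print(s["time"],s["ee_pos"],s["eef_rot"],s["joint_pos"]); print("cam",-c["R"].T@c["t"],c["R"][2],c["mtx"][0]); print(proj(c,[p[0],p[1],.1]))
E
```

```text
top knob [0.55996041 0.02741867 0.16      ] plate [0.54137867 0.00126692 0.1       ] spare [ 0.62050969 -0.10987436  0.06      ]
scene knob [0.56748066 0.02566332 0.16      ] plate [ 0.54475196 -0.00079417  0.1       ] spare [ 0.62251885 -0.11054918  0.06      ]
[-0.127322   -0.02365175  1.70448573  0.          1.46075867 -1.69811833]
2.6167 [0.54133319 0.00201407 0.35976812] [ 3.14133522e+00 -3.78341876e-04 -3.14043283e+00] [-1.26066561e-01 -3.63455259e-02  1.66280415e+00  2.07666787e-04
  1.51554198e+00 -1.69803417e+00]
cam [0.46450965 0.00262178 0.49442244] [ 0.29793441  0.00253518 -0.95458298] [366.62826669   0.         317.59517231]
[315.45156528 194.98037519]
```

View pics/crop0.png

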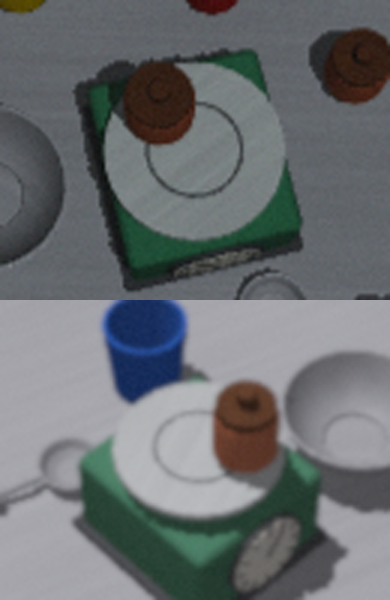

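View pics/w0.png

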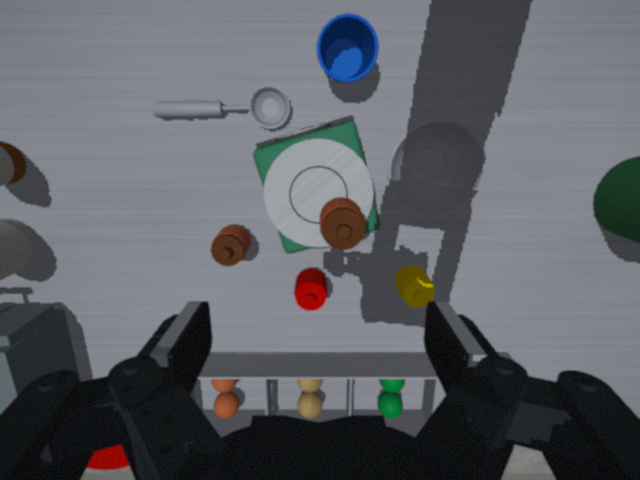

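The terracotta crock on the plate (wrist 343,222; top 319,232; scene 336,230) is the target. The same-make crock at wrist (231,245) stands on the table and is the spare, and the red (311,290) and yellow (414,285) ones are look-alikes. Next I'll measure precisely.

```bash
cat >> h.py <<'E'
from scipy.optimize import least_squares
P0=np.array([.543,0,.1])
def blob(m,near):
    n,l,st,ce=cv2.connectedComponentsWithStats(m.astype(np.uint8))
    k=[i for i in range(1,n) if st[i,4]>40]
    i=min(k,key=lambda i:np.hypot(*(ce[i]-near))); return l==i,ce[i],st[i]
def crockpx(im,near):
    h=cv2.cvtColor(im,cv2.COLOR_BGR2HSV); H,S,V=cv2.split(h)
    return blob((H>=3)&(H<=18)&(S>100)&(V>25),near)
def plate(im,c):
    "circle fit of the plate's outline cast onto z=0.1"
    h=cv2.cvtColor(im,cv2.COLOR_BGR2HSV); near=proj(c,P0)
    ref=im[int(near[1]),int(near[0])].max()
    yy,xx=np.mgrid[:480,:640]
    o=-c["R"].T@c["t"]; d=np.stack([xx,yy,np.ones_like(xx)],-1)@np.linalg.inv(c["mtx"]).T@c["R"]
    w=o+d*((.1-o[2])/d[...,2])[...,None]; r=np.hypot(w[...,0]-P0[0],w[...,1]-P0[1])
    m=(h[...,1]<45)&(h[...,2]>.8*ref)&(r<.068)
    b,_,_=blob(cv2.morphologyEx(m.astype(np.uint8),cv2.MORPH_OPEN,np.ones((3,3))),near)
    cs,_=cv2.findContours(b.astype(np.uint8),cv2.RETR_EXTERNAL,cv2.CHAIN_APPROX_NONE)
    q=max(cs,key=len)[:,0]; W=np.array([ray(c,p,.1)[:2] for p in q])
    f=least_squares(lambda x:np.hypot(*(W-x[:2]).T)-.06,P0[:2],loss="soft_l1",f_scale=.001)
    return f.x,np.median(np.abs(f.fun))
def tri(obs):
    A=np.zeros((3,3));b=np.zeros(3)
    for c,p in obs:
        o=-c["R"].T@c["t"]; d=ray(c,p,.1)-o; d/=np.linalg.norm(d); M=np.eye(3)-np.outer(d,d); A+=M;b+=M@o
    X=np.linalg.solve(A,b); return X,[np.round(proj(c,X)-p,1).tolist() for c,p in obs]
E
python3 - <<'E'
from h import *
obs=[]
for n,f,k in (("top","top0",(319,232)),("scene","scene0",(336,230)),("wrist","w0",(343,222))):
    c=bot.camera_info(n); im=cv2.imread(f"pics/{f}.png")
    m,ce,st=crockpx(im,k); obs.append((c,ce))
    print(n,"crock",ce.round(1),st.tolist(),ray(c,ce,.128).round(4)," plate",plate(im,c))
print(tri(obs)); print(tri(obs[:2]),tri(obs[1:]))
E
```

```text
top crock [319.7 233.1] [308, 220, 24, 27, 507] [0.5658 0.0264 0.128 ]  plate (array([0.54393349, 0.00106076]), np.float64(0.008804336998227788))
scene crock [335.5 230.2] [326, 216, 20, 29, 502] [0.5624 0.0279 0.128 ]  plate (array([ 0.53911368, -0.00086504]), np.float64(0.003821884936689588))
wrist crock [341.9 223.4] [320, 198, 46, 52, 1787] [0.5657 0.0288 0.128 ]  plate (array([ 0.5193436 , -0.04169052]), np.float64(0.01250375648203867))
(array([0.56483488, 0.02720308, 0.13119133]), [[-0.4, 0.1], [0.3, -0.1], [-1.3, 0.0]])
(array([0.5649749 , 0.02643995, 0.13148037]), [[-0.0, -0.0], [-0.0, 0.0]]) (array([0.56461905, 0.02772172, 0.13071579]), [[0.4, -0.1], [-0.8, -0.3]])
```

```bash
python3 - <<'E'
s=open('h.py').read()
s=s.replace('    ref=im[int(near[1]),int(near[0])].max()\n','').replace("    m=(h[...,1]<45)&(h[...,2]>.8*ref)&(r<.068)\n","    ref=np.percentile(h[...,2][r<.05],80)\n    m=(h[...,1]<45)&(h[...,2]>.85*ref)&(r<.072)\n").replace("MORPH_OPEN,np.ones((3,3))","MORPH_CLOSE,np.ones((5,5))")
s=s.replace("-.06,P0[:2]","-x[2],[*P0[:2],.06]")
open('h.py','w').write(s)
E
python3 - <<'E'
from h import *
for n,f in (("top","top0"),("scene","scene0"),("wrist","w0")):
    print(n,plate(cv2.imread(f"pics/{f}.png"),bot.camera_info(n)))
E
```

```text
top (array([ 5.41629667e-01, -1.23246023e-04,  5.77776310e-02]), np.float64(0.0023338406399563937))
scene (array([ 0.53743631, -0.0045322 ,  0.0557614 ]), np.float64(0.005592763299812304))
wrist (array([ 0.54425876, -0.00294024,  0.06431506]), np.float64(0.0054855038463157285))
```

```bash
cat >> h.py <<'E'
def ring(im,c,cen=P0[:2]):
    "dark ring line: darkest point on each ray from a rough centre, circle fit on z=0.1"
    g=cv2.GaussianBlur(im,(0,0),.8)[...,1].astype(np.float32); cen=np.array(cen)
    for it in range(3):
        a=np.radians(np.arange(0,360,3)); r=np.arange(.02,.041,.0005)
        X=cen[:,None,None]+r*np.stack([np.cos(a),np.sin(a)])[...,None]
        p=np.array([proj(c,[x,y,.1]) for x,y in X.reshape(2,-1).T]).astype(np.float32).reshape(len(a),len(r),2)
        v=cv2.remap(g,p[...,0],p[...,1],cv2.INTER_LINEAR); i=v.argmin(1)
        ok=(i>1)&(i<len(r)-2)&(v.min(1)>.35*np.median(v))&(np.minimum(v[:,0],v[:,-1])>.8*np.median(v))
        W=X[:,np.arange(len(a)),i].T[ok]
        f=least_squares(lambda x:np.hypot(*(W-x[:2]).T)-x[2],[*cen,.031],loss="soft_l1",f_scale=.0005)
        cen=f.x[:2]
    return f.x.round(4),ok.sum(),np.median(np.abs(f.fun)).round(5)
E
python3 - <<'E'
from h import *
for n,f in (("top","top0"),("scene","scene0"),("wrist","w0")):
    print(n,*ring(cv2.imread(f"pics/{f}.png"),bot.camera_info(n)))
E
```

```text
top [0.5426 0.0025 0.0309] 92 0.00041
scene [0.5415 0.0032 0.031 ] 79 0.00047
wrist [0.5414 0.0042 0.031 ] 92 2e-05
```

```bash
cat >> h.py <<'E'
C=np.array([.5415,.0037]); TH=np.radians(10)
def ori(u,s=1):
    z=np.array([*(u*np.sin(TH)),-np.cos(TH)]); x=s*np.array([*(u*np.cos(TH)),np.sin(TH)])
    return Rn.from_matrix(np.stack([x,np.cross(z,x),z],1)).as_euler("xyz")
def tcp(edge,u,ze=.112):  # leading lower edge of the shut fingers at edge, height ze
    e=np.array([*edge,ze]); x=np.array([*(u*np.cos(TH)),np.sin(TH)]); z=np.array([*(u*np.sin(TH)),-np.cos(TH)])
    return e-.011*x-.008*z
E
python3 - <<'E'
from h import *
K=np.array([.5652,.0278]); u=(C-K)/np.linalg.norm(C-K); print(u,np.linalg.norm(C-K))
e=K-u*.045
for s in(1,-1): print(s,bot.inverse_kinematics(tcp(e,u,.17),ori(u,s)),bot.inverse_kinematics(tcp(e,u),ori(u,s)))
s=1 if bot.inverse_kinematics(tcp(e,u),ori(u,1)) is not None else -1
bot.close_gripper(20); bot.goto(tcp(e,u,.17),ori(u,s))
st=bot.observe(); print(s,st["time"],st["ee_pos"]-tcp(e,u,.17),st["opening"],st["force"])
c=bot.camera_info("wrist");im=bot.grab_frame("wrist");sc=bot.grab_frame("scene"); cs=bot.camera_info("scene")
R=Rn.from_euler("xyz",st["eef_rot"]).as_matrix(); tip=st["ee_pos"]+R@[0,0,.008]; p=proj(cs,tip); print("tip px",p,"scale px/m",np.linalg.norm(proj(cs,tip+[0,0,.01])-p)*100)
x,y=p.astype(int); cr=cv2.resize(sc[y-50:y+50,x-60:x+60],None,fx=4,fy=4,interpolation=cv2.INTER_CUBIC)
cv2.circle(cr,(int((p[0]-x+60)*4),int((p[1]-y+50)*4)),3,(255,255,0),-1)
cv2.imwrite("pics/hov.png",np.vstack([cr,cv2.resize(im,(480,360))])[:800]); cv2.imwrite("pics/w1.png",im)
cv2.imwrite("pics/hov.png",cv2.resize(cv2.imread("pics/hov.png"),None,fx=.78,fy=.78))
m,ce,stt=crockpx(im,proj(c,[*K,.131])); print(ce,stt.tolist(),ray(c,ce,.131),ring(im,c,C))
E
```

```text
[-0.70116502 -0.71299903] 0.03380088756231118
1 [ 0.05482905  0.32980504  1.60602194 -0.12051427  1.33701906 -2.27407159] [ 0.05482905  0.39447296  1.63933757 -0.12398404  1.23976547 -2.26163507]
-1 [ 0.05482905  0.32980504  1.60602194 -0.12051427  1.33701906  0.86752106] [ 0.05482905  0.39447296  1.63933757 -0.12398404  1.23976547  0.87995759]
1 4.225 [ 0.00060991 -0.00026024  0.00096916] -0.00019623962269160825 [-0.4298323   0.45104338  0.78212832]
tip px [363.96661532 224.44118792] scale px/m 336.5053291065206
[317.75392128 172.50577094] [273, 126, 92, 95, 6758] [0.56340693 0.02697833 0.131     ] (array([0.5415, 0.0037, 0.031 ]), np.int64(78), np.float64(0.0))
```

View pics/hov.png

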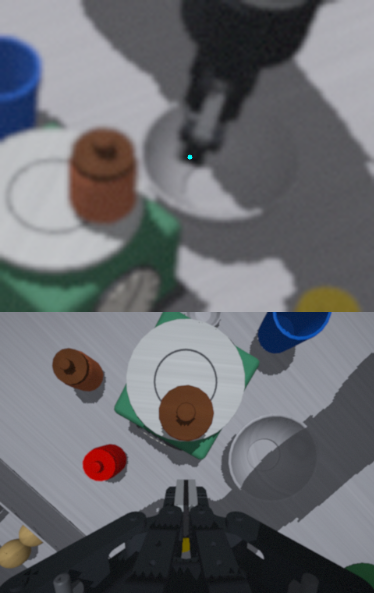

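```bash
cat >> h.py <<'E'
def look(K,tag):
    obs=[]
    for n in("wrist","top","scene"):
        c=bot.camera_info(n); im=bot.grab_frame(n); cv2.imwrite(f"pics/{n}{tag}.png",im)
        m,ce,st=crockpx(im,proj(c,[*K,.131])); obs.append((c,ce)); print(n,ce.round(1),st[2:].tolist(),"off mm",((ray(c,ce,.131)[:2]-C)*1e3).round(1))
        if n=="wrist": print(" ring",ring(im,c,C+.002))
    print(tri(obs))
E
python3 - <<'E'
from h import *
K=np.array([.5645,.0275]); u=np.array([-.70116502,-.71299903]); o=ori(u,1)
e=lambda d:C-u*d   # d: edge's distance from centre
D=np.linalg.norm(C-K); q=lambda:(bot.observe()["time"],bot.observe()["force"].round(2).tolist())
bot.movel(tcp(e(D+.045),u),v=.1); print(q())
bot.movel(tcp(e(D+.029),u),v=.04); print(q())
print(bot.movel(tcp(e(D+.019),u),v=.008,f_stop=3),q())
print(bot.movel(tcp(e(.023+.012),u),v=.012,f_stop=3),q(), bot.observe()["ee_pos"]-tcp(e(.035),u))
look(C-u*.012,"p1")
E
```

```text
(5.0583, [-0.69, 0.89, 0.44])
(5.6083, [-0.82, -0.34, 0.2])
False (7.0083, [1.27, 0.37, -0.01])
False (8.5833, [0.41, 1.12, 0.55]) [ 5.46558991e-06  1.13968197e-05 -1.95937992e-05]
wrist [320.1 242.7] [137, 142, 15221] off mm [ 9.5 12.6]
 ring (array([0.5414, 0.0036, 0.031 ]), np.int64(52), np.float64(0.0))
top [386.  220.7] [23, 24, 415] off mm [  53.3 -104.2]
scene [326.3 227.6] [20, 28, 494] off mm [8.4 9.7]
(array([ 0.57046979, -0.03084288,  0.20149021]), [[-275.4, -54.8], [-34.0, 1.2], [-15.4, -8.5]])
```

```bash
python3 -c "
import cv2,numpy as np
a=cv2.imread('pics/wristp1.png');b=cv2.imread('pics/scenep1.png')[180:300,260:420]
cv2.imwrite('pics/v1.png',np.hstack([cv2.resize(a,(400,300)),cv2.resize(b,(400,300),interpolation=cv2.INTER_CUBIC)]))"
```

```text
(no output)
```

View pics/v1.png

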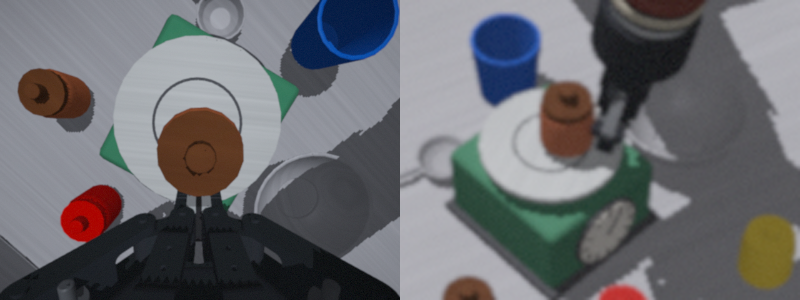

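The crock is upright and sliding straight: it is at wrist crop (200,152), with the ring at (197,118). I'll finish the push, back off and look again.

```bash
python3 - <<'E'
from h import *
u=np.array([-.70116502,-.71299903]); e=lambda d:C-u*d
print(bot.movel(tcp(e(.0235),u),v=.01,f_stop=3),bot.observe()["force"].round(2))
bot.movel(tcp(e(.045),u),v=.03); bot.movel(tcp(e(.11),u),v=.12); bot.movel(tcp(e(.13),u,.24),v=.15); bot.wait(.3)
look(C,"p2"); print(bot.observe()["time"])
import cv2
a=cv2.imread('pics/wristp2.png');b=cv2.imread('pics/scenep2.png')[180:300,260:420]
cv2.imwrite('pics/v2.png',np.hstack([cv2.resize(a,(400,300)),cv2.resize(b,(400,300),interpolation=cv2.INTER_CUBIC)]))
E
```

```text
False [0.88 0.26 0.32]
wrist [319.5  50.5] [69, 93, 5001] off mm [-2.9  1.2]
 ring (array([0.5405, 0.0041, 0.031 ]), np.int64(0), np.float64(nan))
top [330.  245.4] [24, 26, 495] off mm [0.1 2. ]
scene [321.1 226. ] [20, 29, 494] off mm [-0.4  2.3]
(array([0.54064032, 0.00562976, 0.13220603]), [[-1.4, 2.4], [0.1, 0.4], [-0.3, -0.5]])
13.0583
  return _methods._mean(a, axis=axis, dtype=dtype,
  ret = ret.dtype.type(ret / rcount)
```

View pics/v2.png

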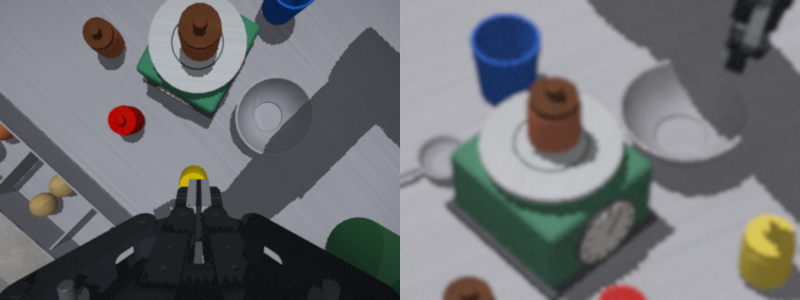

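```bash
python3 -c "
from workcell import bot
bot.job_done(); print(bot.observe()['time'])"
```

```text
the job is handed in; nothing more can be done
the job is handed in; nothing more can be done
```

The crock stands upright near the middle of the plate, and I handed the job in at about 13 s with the hand clear. I pushed it about 34 mm with the shut fingertips, about 12 mm above the plate, leaning the tool 10° so the tips led. Pushing speed was 8 to 12 mm/s. The 3 N stop never tripped.

**Position:** my last checks put the crock's axis about 2 mm from the plate's centre, against the 8 mm allowed. The top view gave (0.1, 2.0) mm, the scene view (-0.4, 2.3) mm and the three views together (-0.9, 1.9) mm.

**Disagreements and gaps:**
- The wrist view, a slanted one, gave about 3 mm off: (-2.9, 1.2) mm.
- The last ring fit in the wrist view failed because the crock hid the ring. The centre I used came from the earlier fits, which agreed to within 2 mm across the cameras.
- I checked the bystanders only by eye. Those in the last views looked unmoved; the pickle jar, sauce bottle and can were not re-checked, but the arm went nowhere near them.

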